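# Push the empty tin off the ledge into the recycling chute

### The job

The short tin can on the raised wooden ledge is empty. Push it, without lifting it, off the ledge's robot-side edge so that it drops into the metal chute below and stays there. Leave the carton and the kitchen timer standing where they are on the ledge.

Things in the scene. Friction and masses are not known exactly. Their poses are not given: they have to be found in the camera images.
- ledge: Fixed stand. Origin at table height under the middle of the wooden ledge's robot-side edge; x away from the robot and chute, y along the edge, z up; yaw within 7 degrees. Ledge: x 0 to 150, y -245 to 245, flat top z 150 mm, no rims. Sheet-metal chute, open on top: x -150 to 0, same y, rim z 103, floor falls from z 50 at the ledge to 10 mm at x -115, then the front wall flares up to the rim.
- tin: Short round tin can with flat ends, 75 mm diameter, 58 mm tall, about 0.1 kg, standing on the ledge, its middle 66 to 76 mm from the edge. It slides under a push; it is round, so a single off-centre contact slips past it, while two fingertips 30 to 50 mm apart cradle it. Origin at the centre of its underside. Tin, carton and timer stand in a row along the ledge at 145 mm pitch, in any order.
- carton: Rectangular cardboard carton, a box 71 (x) x 117 (y) x 61 mm (z) standing on the ledge, long side along the edge to within 10 degrees; must stay there. Origin at the centre of its underside.
- timer: Round twist kitchen timer with a ribbed dial, 67 mm diameter, 57 mm tall, standing on the ledge; must stay there. Origin at the centre of its underside.
Things that resemble listed ones, but are neither listed nor needed, are in the scene too. There is more than one size of the tin; the job needs the middle-sized.

How it is judged:
By the outcome, as a careful person would: the job done as asked, in the order asked, and still so for the second after the job is handed in, with the robot touching nothing.
It also fails if it takes over 34 s, if anything falls off the work surface, if the arm or the gripper's body presses on something with over 40 N, if the wrist force passes 120 N, or if a joint passes its speed limit or range.

### The arm

A 6-joint arm with a two-finger parallel gripper is mounted at the origin on a cart in front of the work surface, level with it; the furniture and walls round the work are solid. World frame = base frame: x ahead of the robot, y to its left, z up, the work surface at z = 0. Lengths are in m, angles in rad, forces in N, time in s.
With the tool pointing down it reaches from about 0.375 to 0.925 m from the base axis. Payload 5.7 kg.
Tool frame: the origin (TCP) lies midway between the tips of the shut fingers; the grasp point (between the pads) lies 19 mm behind it (manip.grip_depth is the distance from the TCP to the grasp point, in m); z points along the fingers, y is the direction in which the jaws open and shut (so a half turn about z gives the same grasp; the last joint's range is limited). The gripper opens to 88 mm and grips with 3 to 60 N. Pads are 20 mm wide; open, the fingers measure 115 mm over their backs; the gripper's body (75 mm by 178 mm) begins 61 mm behind the grasp point.
Start: joints at [1.076, 0.359, 1.51, -0, 1.272, -0.115], TCP at [0.222, 0.557, 0.223] pointing down, gripper open.
Joint ranges: [-2.97, 2.97], [-1.01, 2.36], [0.21, 2.38], [-0.96, 4.11], [0.2, 2.71], [-2.98, 2.98]. Speed limits (rad/s): [2.39, 2.39, 3.14, 3.14, 3.14, 3.14].

### API

Orientations are given as a rotation vector (axis times angle).
In Python, from cell import manip gives the robot as it stands.
- The arm moves only by the tool carry_out, never from a script. Its argument "steps" is a list that holds one entry, the list of rows, each a list of 7 numbers: the opening in per cent of the stroke, from 0 (shut) to 100 (fully open), then the shift along the tool's x, y, z in m, then the turn, a rotation vector about the tool's x, y, z in degrees. In form: [[[grip, dx, dy, dz, rx, ry, rz], ...]]. A call has 1 to 10 rows; each row is the pose to reach, as a shift and turn from the pose commanded when the call began, along the tool's axes at that moment; what a row does not reach only later rows make up. A row lasts 1/10 s, in which the tool goes at most 50 mm and 8.59 degrees, less where a joint would pass 70% of its speed; a pose out of reach is approached as far as the arm can. A call with a gripper value outside its range is refused whole. The fingers move at their own pace and stop on an object; "newtons" is the grip in N (left out, the last holds). Time passes only in rows, so rows that repeat a pose let the fingers close. It gives the time, the measured TCP pose, the force and the opening at its end, in the units of the state.
- manip.observe(): the state, without advancing time (a new reading comes with each control period).
- manip.read_camera(name): name is "side" or "top"; returns (picture, depth): 480x640x3 uint8, blue, green, red; 480x640 float32, m along the optical axis (not along the pixel's ray), 0 where there is no reading.
- manip.camera_model(name): a dict with "fx", "fy", "cx", "cy" (pixels), "origin" and "orientation" of the camera in the world. Camera axes: x right, y down, z forward; pixel columns grow to the right and rows downward; lengths in m; the calibration is good to about 2 mm. A picture is of the moment at which its call begins. camera_model takes no time and is no camera call.
- manip.sign_off(): hands the job in, once; it reports no verdict.
The state is a dict: "clock": time; "joint_pos": joint angles; "dq": joint speeds; "effort": joint torques, N m; "tool_pos": TCP position; "tcp_rot": TCP orientation; "force": force on the tool from outside, world axes, zero at the start; "moment": the same for the moment, N m; "grip_width": finger opening in m.
Only numpy, scipy, OpenCV 4.12 (cv2) and the standard library are available. Lean on these libraries where they do the work, as an engineer would, in place of code of your own. Each camera call takes 0.05 s, during which the arm holds its last target. There are 200 camera calls.

## Working session

There is one attempt and no reset: what is moved stays moved. The work goes in short steps, Python scripts to look and compute and a tool call to move; the robot and the scene stay as the last step left them, time stands still between calls to the robot, and variables do not carry over. Pictures are saved under pics/ and viewed, about 8 in all and at most 12, crops included, and the job is handed in when it is done.

Besides the shell and the picture viewer there is one more tool, called as name(argument=value, ...), one argument or row to a line, values as JSON. carry_out: Moves the arm, as the interface text tells. Its arguments: {"type":"object","properties":{"steps":{"type":"array"},"newtons":{"type":"number"}},"required":["steps"]}

```bash
mkdir -p pics; cat > h.py <<'E'
import numpy as np, cv2
from scipy.spatial.transform import Rotation as R
from cell import manip
def cam(n):
    m=manip.camera_model(n); o=np.array(m["orientation"],float)
    Rm=o if o.shape==(3,3) else (R.from_rotvec(o).as_matrix() if o.size==3 else R.from_quat(o).as_matrix())
    return m,Rm,np.array(m["origin"])
def cloud(n,d):
    m,Rm,t=cam(n); v,u=np.mgrid[:480,:640]
    P=np.stack([(u-m["cx"])/m["fx"]*d,(v-m["cy"])/m["fy"]*d,d],-1)
    return P@Rm.T+t
def snap(n,tag):
    p,d=manip.read_camera(n); cv2.imwrite(f"pics/{n}_{tag}.png",p); np.save(f"{n}_{tag}.npy",d); return p,d
E
python3 - <<'E'
from h import *
for n in("side","top"):
    snap(n,"0"); print(manip.camera_model(n))
print(manip.observe())
E
```

```text
{'fx': 475.70957415207477, 'fy': 475.70957415207477, 'cx': 321.3055807537118, 'cy': 235.4953807049456, 'origin': array([0.28223198, 0.3165366 , 0.84809377]), 'orientation': array([-1.18300174,  2.58193347, -0.72265008])}
{'fx': 464.0065739244285, 'fy': 464.0065739244285, 'cx': 315.9374105523981, 'cy': 237.38923108219805, 'origin': array([ 0.48503251, -0.00145356,  0.97064915]), 'orientation': array([-2.12251606,  2.13111613, -0.13407173])}
{'clock': 0.1, 'joint_pos': array([ 1.07588943e+00,  3.59419993e-01,  1.51127320e+00,  3.45022700e-05,
        1.27249746e+00, -1.15098725e-01]), 'dq': array([ 9.12462966e-04, -1.45822469e-03, -3.33551823e-03, -2.14857795e-04,
        8.04368173e-05, -1.69270775e-04]), 'effort': array([-4.92933907e-05, -5.16357350e+01, -2.71405953e+01,  6.75255130e-02,
        2.75832159e-02,  1.40824078e-06]), 'tool_pos': array([0.22215746, 0.55672002, 0.22192079]), 'tcp_rot': array([-5.92940796e-01, -3.08460816e+00,  2.37833892e-03]), 'force': array([ 0.38789835, -0.44717206, -0.61154373]), 'moment': array([ 0.03880296, -0.01556815, -0.03873033]), 'grip_width': 0.0880377269784502}
```

View pics/top_0.png

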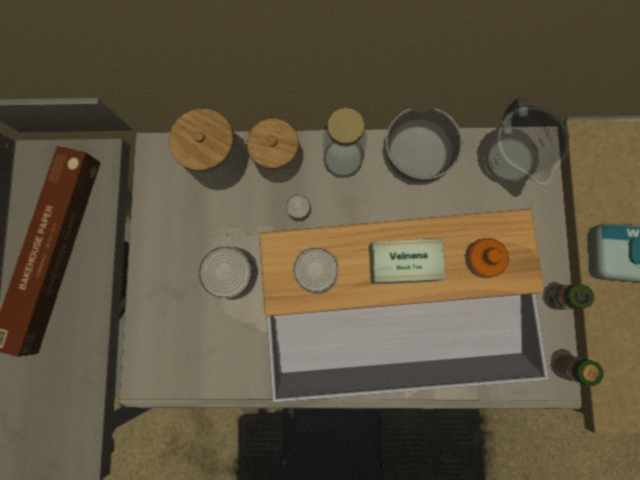

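View pics/side_0.png

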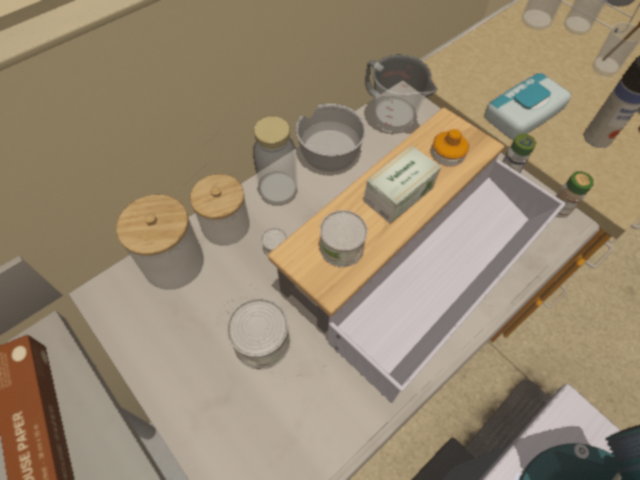

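The top view shows three tins: small at (298,207), on the ledge at (316,270), and large at (226,272). The ledge one fits, being middle-sized and standing on the ledge in the row with the carton (408,260) and timer (488,257). I'll confirm it in a crop and measure.

```bash
cat > meas.py <<'E'
from h import *
import sys
tag=sys.argv[1]
d=np.load(f"top_{tag}.npy");W=cloud("top",d)
def circ(u0,u1,v0,v1,zlo,zhi,name):
    P=W[v0:v1,u0:u1].reshape(-1,3); P=P[(P[:,2]>zlo)&(P[:,2]<zhi)]
    if len(P)<20: print(name,"none",len(P));return
    (c,s,a)=cv2.minAreaRect((P[:,:2]*1000).astype(np.float32))
    (cc,r)=cv2.minEnclosingCircle((P[:,:2]*1000).astype(np.float32))
    print(name,len(P),"rect",np.round(c,1),np.round(s,1),round(a,1),"circ",np.round(cc,1),round(2*r,1),"z",np.round(np.percentile(P[:,2],[5,50,95]),3))
circ(285,350,235,305,.185,.23,"tin")
circ(360,455,230,290,.185,.23,"carton")
circ(460,520,230,285,.175,.25,"timer")
circ(190,260,240,305,.03,.2,"bigtin")
circ(280,318,190,224,.015,.2,"smalltin")
circ(250,555,195,325,.140,.16,"ledgetop")
E
python3 - <<'E'
from h import *
exec(open('meas.py').read().replace('sys.argv[1]','"0"'))
p=cv2.imread("pics/top_0.png")[180:330,190:390]
cv2.imwrite("pics/crop.png",cv2.resize(p,None,fx=4,fy=4,interpolation=cv2.INTER_CUBIC))
for q in [(262,234),(270,313),(543,290),(534,211),(276,398),(546,377),(345,125),(272,145),(298,207)]: print(q,np.round(W[q[1],q[0]],3))
# tall stuff near
for n in ("top",):
    m=(W[...,2]>.1); print(np.round(np.nanmax(W[100:200,170:570,2]),3))
E
```

```text
tin 1621 rect [551.6  23. ] [73.  74.6] 89.6 circ [551.7  23.1] 75.6 z [0.203 0.205 0.208]
carton 3060 rect [ 565.7 -128.8] [ 69.1 116.7] 2.3 circ [ 566.  -128.4] 132.4 z [0.208 0.212 0.215]
timer 1212 rect [ 574.1 -270.6] [65.7 65.3] 88.9 circ [ 573.6 -270.9] 67.5 z [0.177 0.182 0.207]
bigtin 2366 rect [558.9 190.5] [101.2 130.7] 0.7 circ [572.8 188. ] 145.2 z [0.06  0.075 0.079]
smalltin 497 rect [696.9  64.6] [49.  49.4] 44.8 circ [697.3  64.4] 51.1 z [0.027 0.036 0.04 ]
ledgetop 17139 rect [ 569.9 -122.9] [150.4 490.5] 4.7 circ [ 569.  -123.3] 508.8 z [0.147 0.15  0.152]
(262, 234) [0.621 0.12  0.149]
(270, 313) [0.48  0.104 0.148]
(543, 290) [ 0.519 -0.37   0.151]
(534, 211) [ 0.691 -0.433 -0.   ]
(276, 398) [0.329 0.097 0.101]
(546, 377) [ 0.367 -0.384  0.106]
(345, 125) [ 0.807 -0.03   0.193]
(272, 145) [0.802 0.109 0.112]
(298, 207) [0.696 0.063 0.034]
0.971
```

View pics/crop.png

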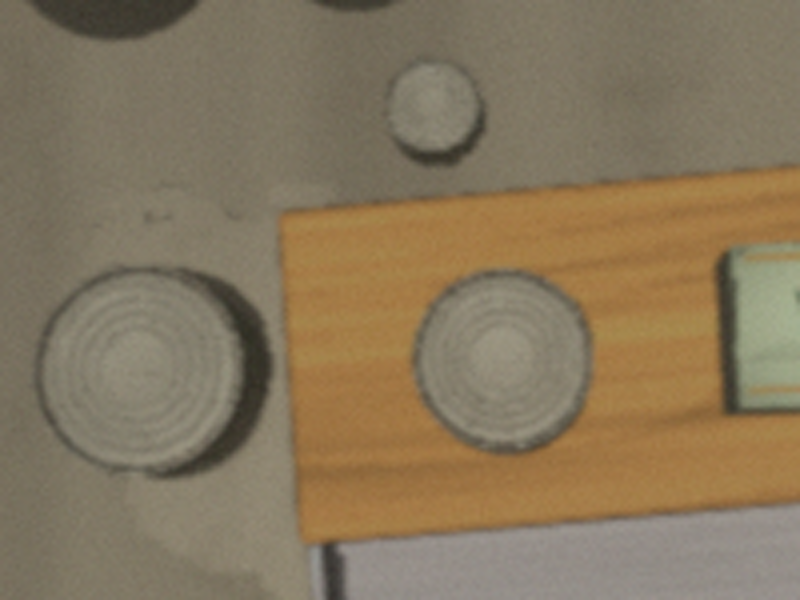

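The crop confirms it: the ledge tin at crop (503,360) measures 75 mm in diameter and 55–58 mm tall. The big one is about 100 mm and the small one about 50 mm. Next I'll work out the approach in tool axes.

```bash
cat > plan.py <<'E'
from h import *
psi=np.radians(4.7); ex=np.array([np.cos(psi),np.sin(psi),0]); ey=np.array([-np.sin(psi),np.cos(psi),0])
tin=np.array([.552,.023,0])
def go(target,label):
    """shift in tool axes [m] and turn [deg] to reach target with tool y along the edge"""
    s=manip.observe(); R0=R.from_rotvec(s["tcp_rot"]); p=np.array(s["tool_pos"])
    best=None
    for sg in(1,-1):
        y=sg*ey; z=np.array([0,0,-1.]); M=np.c_[np.cross(y,z),y,z]
        rv=(R0.inv()*R.from_matrix(M)).as_rotvec(degrees=True)
        if best is None or np.linalg.norm(rv)<np.linalg.norm(best): best=rv
    print(label,np.round(R0.inv().apply(target-p),4),np.round(best,1))
E
python3 - <<'E'
from plan import *
t=tin+.062*ex
go(t+[0,0,.30],"above"); go(t+[0,0,.163],"down")
s=manip.observe(); print(np.round(R.from_rotvec(s["tcp_rot"]).as_matrix(),3))
W=cloud("top",np.load("top_0.npy"))
a=W[...]; 
for v0,v1,u0,u1 in [(100,130,0,100),(150,350,10,100),(100,210,170,310),(100,190,310,370)]:
    b=a[v0:v1,u0:u1].reshape(-1,3); print(np.round(b.min(0),3),np.round(np.percentile(b,99,axis=0),3))
E
```

```text
above [-0.5597 -0.3459 -0.0777] [ -0.1  -0.  -26.5]
down [-0.5597 -0.3457  0.0593] [ -0.1  -0.  -26.5]
[[-0.929  0.371 -0.001]
 [ 0.371  0.929 -0.001]
 [ 0.    -0.002 -1.   ]]
[ 0.485 -0.001 -0.003] [0.887 0.714 0.153]
[ 0.405 -0.001 -0.017] [0.836 0.704 0.058]
[ 0.485 -0.001 -0.026] [0.889 0.341 0.163]
[ 0.485 -0.092 -0.025] [0.889 0.04  0.194]
```

carry_out(
  steps=[
    [[45,0,0,-0.04,0,0,0],[45,-0.02,-0.01,-0.078,0,0,0],[45,-0.06,-0.035,-0.078,0,0,-3],[45,-0.1,-0.06,-0.078,0,0,-6],[45,-0.14,-0.085,-0.078,0,0,-9],[45,-0.18,-0.11,-0.078,0,0,-12],[45,-0.22,-0.135,-0.078,0,0,-15],[45,-0.26,-0.16,-0.078,0,0,-18],[45,-0.3,-0.185,-0.078,0,0,-20],[45,-0.33,-0.205,-0.078,0,0,-22]],
  ],
  newtons=20,
)

```text
clock: 1.1
tool_pos: [0.454, 0.2421, 0.3004]
tcp_rot: [0.007, -3.141, 0.001]
force: [0.3, 0.6, 0.2]
grip_width: 0.0398
```

```bash
python3 - <<'E'
from plan import *
t=tin+.062*ex
go(t+[0,0,.30],"above"); print(manip.observe()["force"])
E
```

```text
above [-0.1588 -0.2148  0.0005] [-0.  -0.  -4.4]
[0.25024396 0.56225389 0.23531122]
```

carry_out(
  steps=[
    [[45,-0.03,-0.04,0,0,0,-1],[45,-0.06,-0.08,0,0,0,-2],[45,-0.09,-0.12,0,0,0,-3],[45,-0.12,-0.16,0,0,0,-4],[45,-0.145,-0.195,0,0,0,-4.5],[45,-0.16,-0.215,0,0,0,-4.5],[45,-0.16,-0.215,0,0,0,-4.5],[45,-0.16,-0.215,0,0,0,-4.5]],
  ],
)

```text
clock: 1.9
tool_pos: [0.6133, 0.0301, 0.2999]
tcp_rot: [0.128, -3.137, -0.001]
force: [-0.8, -0.2, 0.9]
grip_width: 0.0398
```

```bash
python3 - <<'E'
from plan import *
t=tin+.062*ex
go(t+[0,0,.163],"down")
E
```

```text
down [-0.0006 -0.0022  0.1369] [ 0.  -0.1 -0. ]
```

carry_out(
  steps=[
    [[45,0,-0.002,0.025,0,0,0],[45,0,-0.002,0.055,0,0,0],[45,0,-0.002,0.085,0,0,0],[45,0,-0.002,0.11,0,0,0],[45,0,-0.002,0.125,0,0,0],[45,0,-0.002,0.136,0,0,0],[45,0,-0.002,0.136,0,0,0],[45,0,-0.002,0.136,0,0,0]],
  ],
)

```text
clock: 2.7
tool_pos: [0.614, 0.0289, 0.1653]
tcp_rot: [-0.131, 3.138, -0.0]
force: [-0.7, -0.1, -0.3]
grip_width: 0.0396
```

```bash
python3 - <<'E'
from plan import *
snap("side","1"); d=snap("top","1")
p=cv2.imread("pics/side_1.png")[150:350,230:480]
cv2.imwrite("pics/c1.png",cv2.resize(p,None,fx=3,fy=3))
go(tin+.062*ex+[0,0,.163],"err")
E
```

```text
err [ 0.0009 -0.0003  0.0029] [-0.   0.1  0.1]
```

View pics/c1.png

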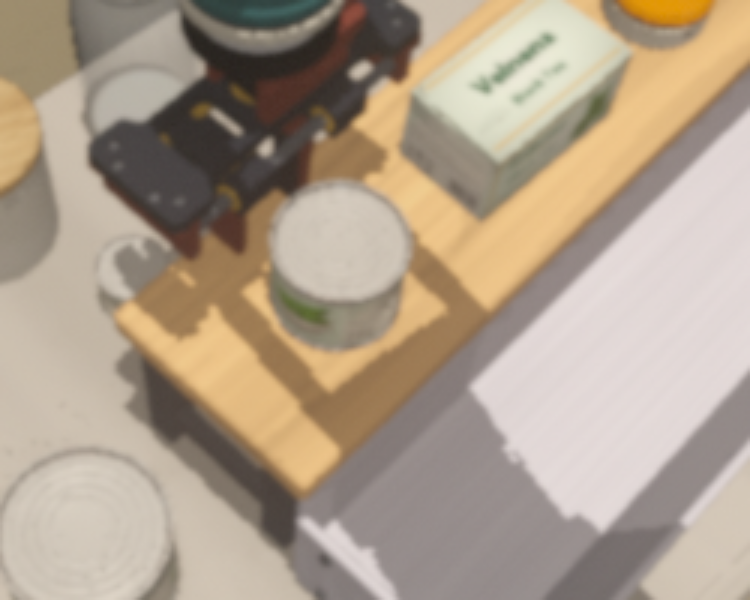

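The fingers are standing behind the tin, at crop (210,230), clear of it and centred. Next I push straight toward the edge.

carry_out(
  steps=[
    [[45,0.008,0,0,0,0,0],[45,0.016,0,0,0,0,0],[45,0.022,0,0,0,0,0],[45,0.028,0,0,0,0,0],[45,0.036,0,0,0,0,0],[45,0.044,0,0,0,0,0],[45,0.052,0,0,0,0,0],[45,0.06,0,0,0,0,0],[45,0.065,0,0,0,0,0],[45,0.065,0,0,0,0,0]],
  ],
)

```text
clock: 3.8
tool_pos: [0.5479, 0.0228, 0.1645]
tcp_rot: [0.13, -3.137, 0.0]
force: [-0.1, 0.4, -0.4]
grip_width: 0.0394
```

```bash
python3 - <<'E'
from plan import *
snap("side","2")
p=cv2.imread("pics/side_2.png")[150:350,230:480]
cv2.imwrite("pics/c2.png",cv2.resize(p,None,fx=3,fy=3))
E
```

```text
(no output)
```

View pics/c2.png

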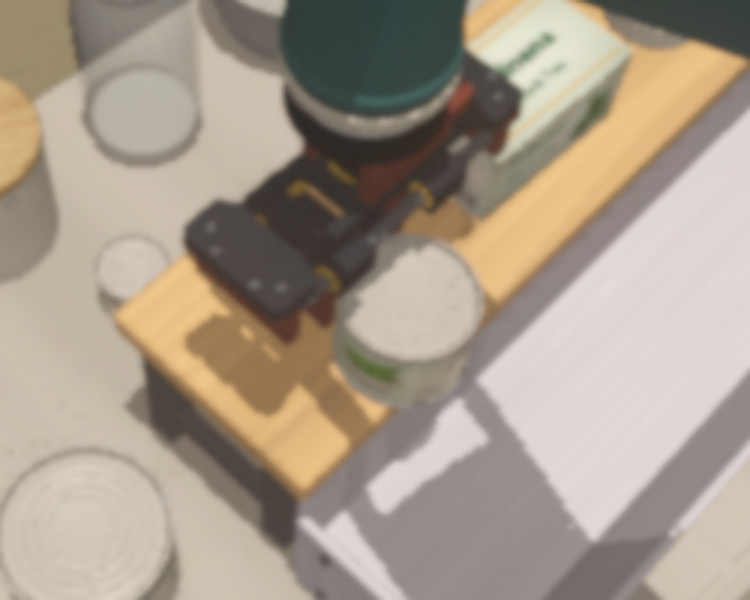

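The tin is cradled at crop (410,310) and overhanging the edge, with its centre still about 24 mm short. I keep pushing.

carry_out(
  steps=[
    [[45,0.007,0,0,0,0,0],[45,0.015,0,0,0,0,0],[45,0.023,0,0,0,0,0],[45,0.031,0,0,0,0,0],[45,0.039,0,0,0,0,0],[45,0.047,0,0,0,0,0],[45,0.053,0,0,0,0,0],[45,0.055,0,0,0,0,0],[45,0.055,0,0,0,0,0],[45,0.055,0,0,0,0,0]],
  ],
)

```text
clock: 4.85
tool_pos: [0.4946, 0.0182, 0.1647]
tcp_rot: [-0.13, 3.139, -0.0]
force: [0.7, 0.0, -0.2]
grip_width: 0.0393
```

```bash
python3 - <<'E'
from plan import *
snap("side","3")
p=cv2.imread("pics/side_3.png")[150:390,230:530]
cv2.imwrite("pics/c3.png",cv2.resize(p,None,fx=2.5,fy=2.5))
E
```

```text
(no output)
```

View pics/c3.png

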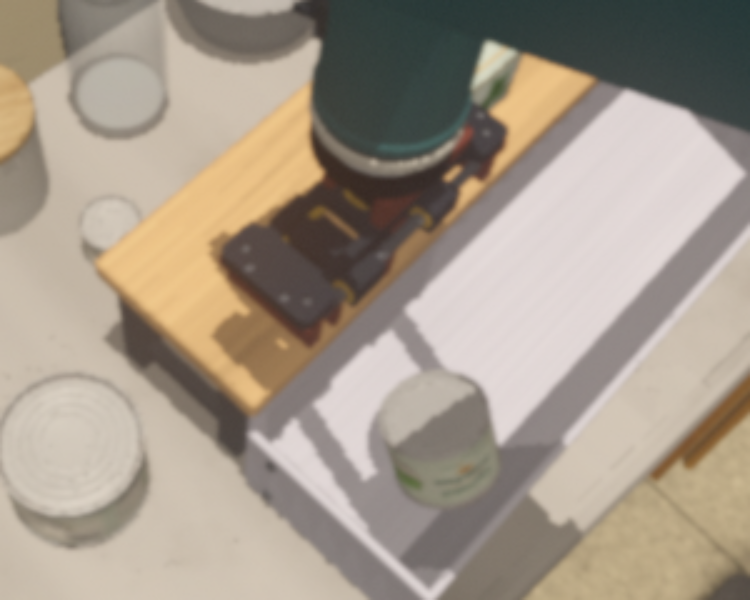

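The tin is in the chute at crop (440,440). I retreat upward and to the left, then check.

carry_out(
  steps=[
    [[45,0,0,-0.03,0,0,0],[45,0,0,-0.07,0,0,0],[45,0,0,-0.11,0,0,0],[45,0,0.03,-0.13,0,0,0],[45,0,0.07,-0.13,0,0,0],[45,0,0.11,-0.13,0,0,0],[45,0,0.15,-0.13,0,0,0],[45,0,0.19,-0.13,0,0,0],[45,0,0.23,-0.13,0,0,0],[45,0,0.25,-0.13,0,0,0]],
  ],
)

```text
clock: 5.9
tool_pos: [0.4734, 0.2705, 0.2946]
tcp_rot: [-0.133, 3.139, 0.002]
force: [0.6, -0.0, 0.7]
grip_width: 0.0396
```

carry_out(
  steps=[
    [[45,0,0,0,0,0,0],[45,0,0,0,0,0,0],[45,0,0,0,0,0,0],[45,0,0,0,0,0,0],[45,0,0,0,0,0,0]],
  ],
)

```text
clock: 6.4
tool_pos: [0.474, 0.2665, 0.2947]
tcp_rot: [-0.128, 3.139, -0.0]
force: [1.0, -0.8, -1.0]
grip_width: 0.0394
```

```bash
python3 - <<'E'
from h import *
snap("top","4"); snap("side","4")
E
python3 meas.py 4
```

```text
tin none 0
carton 3066 rect [ 565.6 -128.8] [ 69.4 116.9] 2.5 circ [ 566.2 -128.8] 132.9 z [0.208 0.212 0.215]
timer 1210 rect [ 574.  -270.3] [65.5 66. ] 84.5 circ [ 573.6 -270.9] 67.0 z [0.177 0.182 0.207]
bigtin 2367 rect [559.  190.6] [101.3 130.8] 0.7 circ [572.  187.9] 145.8 z [0.06  0.075 0.079]
smalltin 499 rect [697.   64.4] [49.  49.1] 41.3 circ [697.4  64.3] 51.1 z [0.025 0.036 0.04 ]
ledgetop 18780 rect [ 569.9 -123. ] [150.3 489.9] 4.7 circ [ 569.2 -122.9] 508.4 z [0.147 0.15  0.152]
```

View pics/top_4.png

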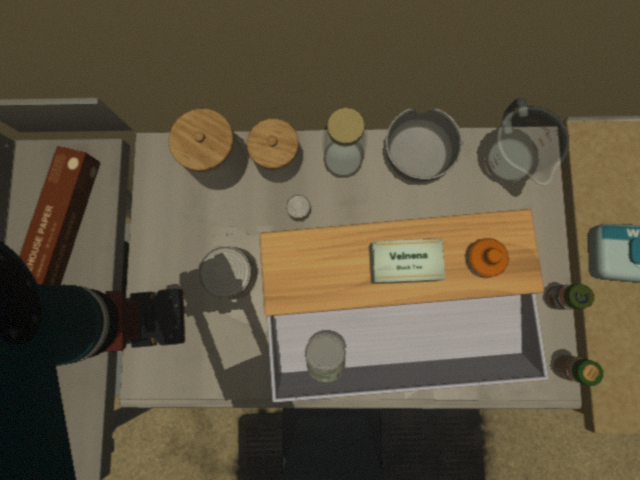

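View pics/side_4.png

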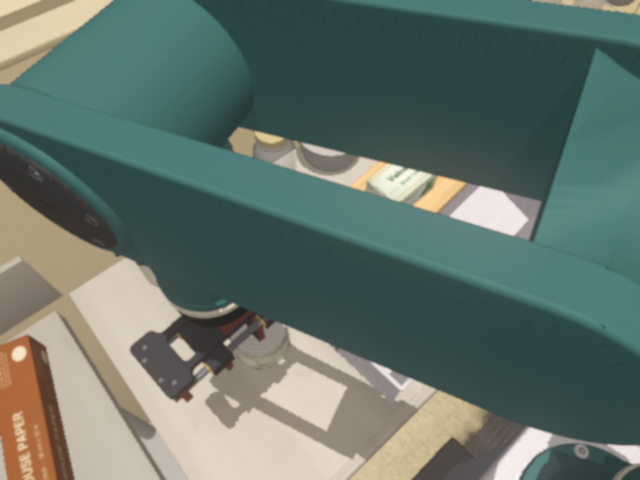

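The top view shows the tin in the chute at (325,355), and the carton (408,260) and timer (488,257) haven't moved. The side view is mostly blocked by the arm. I hand in.

```bash
python3 -c "
from h import *
p,d=snap('top','5'); a=cloud('top',np.load('top_4.npy'))[335:375,305:345]; b=cloud('top',d)[335:375,305:345]
print('tin change between shots, mm', 1000*np.median(abs(a-b)), np.median(b[5:30,5:35].reshape(-1,3),0))
print(manip.sign_off())"
```

```text
tin change between shots, mm 0.1248847042938199 [0.40876445 0.00816504 0.09344707]
the job is handed in; nothing more can be done
None
```

I pushed the middle-sized tin (75 mm, the one on the ledge) off the robot-side edge with two fingertips about 40 mm apart. It dropped into the chute, and I backed the arm away and handed the job in at about 6.5 s on the clock.

- **Tin:** it lies in the chute at about (0.41, 0.01) m and was at rest, with only 0.1 mm change between the last two pictures.
- **Carton and timer:** both are where they started, to within about 0.5 mm.
- **Other items and forces:** the large and small tins did not move. The readings at the end of each move stayed at about 1 N or less; I did not record force during the push.
- **Not checked:** in the last side picture the arm mostly blocked the view, so the final checks rest on the top camera.

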